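Click a vial into the reader and start it

TASK

Load the amber sample vial into the reader: stand it upright in the round well and push it down until the well's spring latch snaps and the vial stays down; then push the larger round key until it snaps over and stays down. The vial is glass and the latches are delicate, so feel for each snap and never push on the vial in the well or on the reader with more than 20 N. Do not press the small key, keep the vial upright, and leave the dish and the tape roll where they are.

Things in the scene. Friction and masses are not known exactly. Their poses are not given: they have to be found in the camera images.
- sample_vial: Loose amber glass sample vial with a flat aluminium cap, standing upright on the worktop. 62 mm tall; glass 23 mm in diameter up to 49 mm, cap 21.6 mm in diameter from 52 to 62 mm. 50 g. Origin: centre of its underside; z points up to the cap.
- reader: White bench-top vial reader fixed to the worktop, 160 mm (x) by 240 mm (y) by 70 mm tall, flat top (the panel) at z = 70 mm. It has a blank dark display on top toward +x, the round well toward +y, the larger key near the middle and the small key toward -y. Origin: centre of its underside; x points away from its vented front (as seen at yaw 0, from the robot), y to its left, z up.
- well_mouth (a point): Centre of the mouth of the round well, level with the reader's panel; 70 mm toward +y of the reader's centre. The well is 25 mm in diameter with a small chamfer (2 mm) and straight walls; its floor is a sprung carrier, 20 mm below the panel at rest (a vial stood on it stands 42 mm proud), 24 mm below when latched (38 mm proud).
- well_latch (a joint): Travel of the well's latch: 0 = up (rest), 0.004 m = latched down on its stop. The well's floor rides on it on a spring of 7 N/mm (up to 3.5 mm of give, not counted in this value). Pushing compresses that spring for about 1 mm with this value still near 0, until at about 8 N the over-centre latch gives way: the resistance falls sharply to nothing by 2.3 mm of this travel, beyond which the latch pulls itself down to 4 mm and stays. Let go before that and it springs back up.
- start_spot (a point): Centre of the larger round key in plan, marked at the height of the reader's panel (not at the key's face); at -30 mm x, -20 mm y of the reader's centre. The key is a black round cap 29 mm in diameter in a 37 mm collar. Its face stands somewhere between 8 and 20 mm above the panel: the module's mounting height differs every time and is not measured, so the face must be found by touch or sight.
- start_key (a joint): Travel of the larger key's latch: 0 = up (rest), 0.004 m = latched down on its stop. Same action as the well's: the key's face gives by about 1 mm with this value near 0, until at about 8 N the latch gives way: the resistance falls sharply to nothing by 2.3 mm of this travel, beyond which the latch pulls itself down to 4 mm and stays. Let go before that and it springs back up.
- start_key_cap (a joint): Give of the larger key's face on its own spring, on top of the latch's travel: 0 = not pushed, 0.0035 m = bottomed. Starts to give at 1 N, then 7 N/mm, so 0.0027 m means a push of 20 N.
- small_spot (a point): Centre of the small round key (black, 15 mm in diameter, face 5 mm above the panel), marked at the panel's height; 65 mm toward -y of the larger key. To be left alone.
- small_key (a joint): Travel of the small key: 0 = up, 0.004 m = fully down; plain light spring.
- petri_dish: Loose clear plastic dish, 66 mm in diameter, 12 mm tall, lying on the worktop. Origin: centre of its underside. Bystander.
- tape_roll: Loose roll of white tape lying flat, 67 mm in diameter, 19 mm tall. Origin: centre of its underside. Bystander.
Things that resemble listed ones, but are neither listed nor needed, are in the scene too. Several things have the shape of the sample_vial; the one meant has the colours described above.

How it is judged:
By the outcome, as a careful person would: the job done as asked, in the order asked, and still so for the second after the job is handed in, with the robot touching nothing.
It also fails if it takes over 54 s, if anything falls off the work surface, if the arm or the gripper's body presses on something with over 40 N, if the wrist force passes 120 N, or if a joint passes its speed limit or range.

ROBOT

A 6-joint arm with a two-finger parallel gripper is mounted at the origin on a cart in front of the work surface, level with it; the furniture and walls round the work are solid. World frame = base frame: x ahead of the robot, y to its left, z up, the work surface at z = 0. Lengths are in m, angles in rad, forces in N, time in s.
With the tool pointing down it reaches from about 0.35 to 0.975 m from the base axis. Payload 4.9 kg.
Tool frame: the origin (TCP) lies at the centre of the arm's flange, where the gripper is bolted on; the fingertips stand 173 mm ahead of it and the grasp point (between the pads) lies 155 mm ahead of it (ctrl.finger_overhang is the distance from the TCP to the fingertips, in m); z points along the fingers, y is the direction in which the jaws open and shut (so a half turn about z gives the same grasp; the last joint's range is limited). The gripper opens to 85 mm and grips with 20 to 120 N. Pads are 22 mm wide; open, the fingers measure 114 mm over their backs; the gripper's body (76 mm by 85 mm) begins 54 mm behind the grasp point. The pads swing forward as they close: fully open they stand 13 mm farther back than shut.
Start: joints at [1.053, 0.053, 1.613, -0, 1.476, -0.119], TCP at [0.243, 0.576, 0.405] pointing down, gripper open.
Joint ranges: [-3.01, 3.01], [-1.01, 2.22], [0.06, 2.58], [-1.02, 4.17], [0.09, 2.62], [-3.14, 3.14]. Speed limits (rad/s): [2.57, 2.57, 3.14, 3.14, 3.14, 3.14].

INTERFACE

Orientations are given as a rotation vector (axis times angle).
In Python, from station import ctrl, eyes, spotter gives the robot as it stands.
- The arm moves only by the shell command python3 -m crank 'ROWS' [FORCE]. ROWS is JSON, a list of rows, each a list of 7 numbers: the turn, a rotation vector about the tool's x, y, z in rad, then the shift along the tool's x, y, z in mm, then the closure, from -1 (fully open) to 1 (shut). A call has 1 to 8 rows; each row shifts and turns the pose as measured when the row begins, along the tool's axes as they then stand; what a row does not reach is not made up. A row lasts 1/12 s, in which the tool goes at most 41.7 mm and 7.16 degrees, less where a joint would pass 70% of its speed; a pose out of reach is approached as far as the arm can. A call is refused whole if a number of a shift passes 41.7 or a number of a turn 0.125, either way. A call with a gripper value outside its range is refused whole. The fingers move at their own pace and stop on an object; FORCE is the grip in N (left out, the last holds). Time passes only in rows, so rows that do not move let the fingers close. It gives the time, the measured TCP pose, the force and the opening at its end, in the units of the state.
- ctrl.get_obs(): the state, without advancing time (a new reading comes with each control period).
- eyes.get_image(name): name is "scene" or "side" or "wrist"; returns a dict with "image" (420x560x3 uint8, red, green, blue), "vertical_fov" (degrees; the focal length in pixels is half the picture's height over the tangent of half this angle, whatever the lens; pixels are square), "cx", "cy" (the principal point, pixels), "dist" ([k1, k2, p1, p2, k3] as OpenCV has them; the pictures are not rectified), "rvec" (rotation vector, rad) and "tvec" (3), from world to camera coordinates, as OpenCV has them; the wrist camera has in their place "mount" (4x4, takes a point from camera to tool coordinates, whose origin is the TCP and whose axes are the flange's). Camera axes: x right, y down, z forward; pixel columns grow to the right and rows downward; lengths in m; the calibration is good to about 2 mm. A picture is of the moment at which its call begins: read the wrist's pose just before it. There is no depth.
- ctrl.finish_job(): hands the job in, once; it reports no verdict.
Trained networks look in a picture, given as the dict that the camera call returned (one of the last four; its "shot" number tells which), for a name from the list of things; names that differ only in an ending like _2 or _b are one class to them, and where a whole thing is asked for, a point or a joint stands for the part that bears it (a point fixed in the world has none). Each returns a list of dicts, best first, with "confidence" (0 to 1); they miss things now and then, are a little off and sometimes report something else, mostly with a low value. They report only what shows in the picture. A call takes as long as a camera call. They do not tell look-alikes from the thing itself.
- spotter.look_for(query, picture): "centre" ([x, y, z] in m, in world coordinates, good to about 4 mm: the middle of the surface that is visible of it).
- spotter.outline_of(query, picture): "region" (420x560 bool, what is visible of it).
- spotter.mark_of(query, picture): "centre" ([x, y, z] in m, in world coordinates, good to about 4 mm: a listed point, or the origin of a listed thing).
The state is a dict: "t": time; "q": joint angles; "dq": joint speeds; "effort": joint torques, N m; "tool_pos": TCP position; "tool_rot": TCP orientation; "contact_force": force on the tool from outside, world axes, zero at the start; "wrist_torque": the same for the moment, N m; "opening": finger opening in m.
Only numpy, scipy, OpenCV 4.12 (cv2) and the standard library are available. Lean on these libraries where they do the work, as an engineer would, in place of code of your own. Each camera call takes 0.05 s, during which the arm holds its last target.

## Working session

There is one attempt and no reset: what is moved stays moved. The work goes in short steps, Python scripts to look and compute and a shell command to move; the robot and the scene stay as the last step left them, time stands still between calls to the robot, and variables do not carry over. Pictures are saved under pics/ and viewed, and the job is handed in when it is done.

```bash
ls; mkdir -p pics
cat > h.py <<'E'
import numpy as np,cv2
from station import ctrl,eyes,spotter
def save(p,n): cv2.imwrite('pics/'+n+'.png',p['image'][:,:,::-1])
def K(p):
    f=210/np.tan(np.radians(p['vertical_fov'])/2); return np.array([[f,0,p['cx']],[0,f,p['cy']],[0,0,1.]])
def ext(p,o=None):
    if 'rvec' in p and p['rvec'] is not None: return cv2.Rodrigues(np.array(p['rvec'],float))[0],np.array(p['tvec'],float).ravel()
    T=np.eye(4);T[:3,:3]=cv2.Rodrigues(np.array(o['tool_rot'],float))[0];T[:3,3]=o['tool_pos']
    M=np.linalg.inv(T@np.array(p['mount']));return M[:3,:3],M[:3,3]
def onz(p,uv,z,o=None):
    R,t=ext(p,o);n=cv2.undistortPoints(np.array([[uv]],float),K(p),np.array(p['dist'],float))[0,0]
    d=R.T@np.array([n[0],n[1],1]);c=-R.T@t;return c+d*(z-c[2])/d[2]
def proj(p,X,o=None):
    R,t=ext(p,o);return cv2.projectPoints(np.array(X,float).reshape(-1,1,3),cv2.Rodrigues(R)[0],t,K(p),np.array(p['dist'],float))[0][:,0]
E
python3 - <<'E'
from h import *
o=ctrl.get_obs();print({k:np.round(v,3) for k,v in o.items()}, ctrl.finger_overhang)
for n in('scene','side','wrist'):
    p=eyes.get_image(n);save(p,n+'0')
    for q in('sample_vial','reader','petri_dish','tape_roll'):
        print(n,q,[(np.round(d['centre'],3),round(d['confidence'],2)) for d in spotter.mark_of(q,p)])
    for q in('well_mouth','start_spot','small_spot'):
        print(n,q,[(np.round(d['centre'],3),round(d['confidence'],2)) for d in spotter.mark_of(q,p)])
print(ctrl.get_obs()['t'])
E
```

```text
pics
{'t': np.float64(0.0), 'q': array([ 1.053,  0.053,  1.614, -0.   ,  1.476, -0.119]), 'dq': array([ 0.001,  0.   , -0.   , -0.001,  0.   ,  0.   ]), 'effort': array([-1.0000e-03, -3.9369e+01, -3.7017e+01, -0.0000e+00,  7.0000e-03,
       -0.0000e+00]), 'tool_pos': array([0.243, 0.576, 0.403]), 'tool_rot': array([-6.220e-01, -3.079e+00,  3.000e-03]), 'contact_force': array([-0.105, -0.064, -0.134]), 'wrist_torque': array([-0.001, -0.048,  0.048]), 'opening': np.float64(0.085)} 0.1734
scene sample_vial [(array([ 0.46 , -0.346,  0.003]), 0.92), (array([ 0.455, -0.288,  0.001]), 0.77), (array([ 0.512, -0.253, -0.   ]), 0.65)]
scene reader [(array([ 0.591,  0.127, -0.001]), 0.79)]
scene petri_dish [(array([ 0.336, -0.146,  0.001]), 0.93)]
scene tape_roll [(array([ 0.671, -0.338, -0.002]), 0.56)]
scene well_mouth [(array([0.573, 0.196, 0.071]), 0.68)]
scene start_spot [(array([0.573, 0.103, 0.069]), 0.66)]
scene small_spot [(array([0.588, 0.039, 0.069]), 0.96)]
side sample_vial [(array([ 0.46 , -0.346, -0.   ]), 0.8), (array([ 0.513, -0.252, -0.002]), 0.76), (array([ 0.453, -0.289, -0.002]), 0.74)]
side reader [(array([ 0.59 ,  0.13 , -0.002]), 0.72)]
side petri_dish [(array([ 0.336, -0.151,  0.   ]), 0.78)]
side tape_roll [(array([ 0.673, -0.34 ,  0.001]), 0.86)]
side well_mouth [(array([0.572, 0.195, 0.068]), 0.9)]
side start_spot [(array([0.571, 0.104, 0.072]), 0.61)]
side small_spot [(array([0.589, 0.04 , 0.07 ]), 0.62)]
wrist sample_vial []
wrist reader []
wrist petri_dish []
wrist tape_roll []
wrist well_mouth []
wrist start_spot []
wrist small_spot []
1.2
```

View pics/scene0.png

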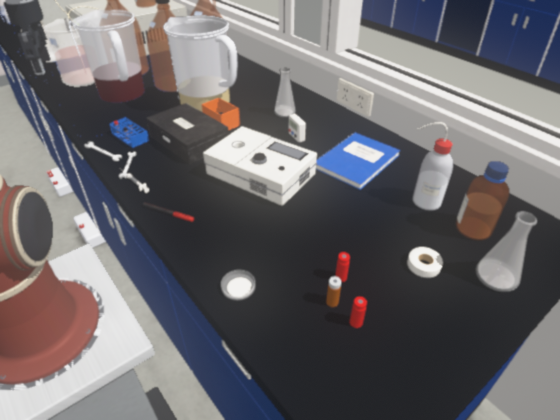

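View pics/side0.png

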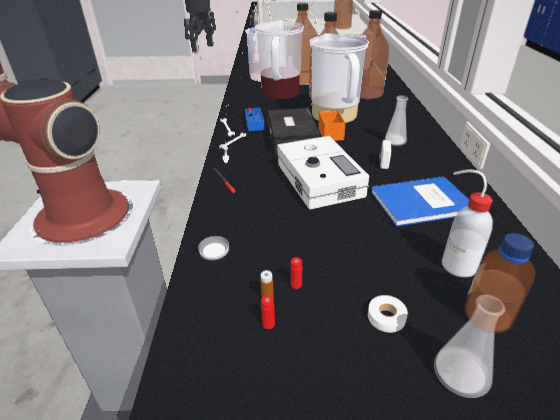

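View pics/wrist0.png

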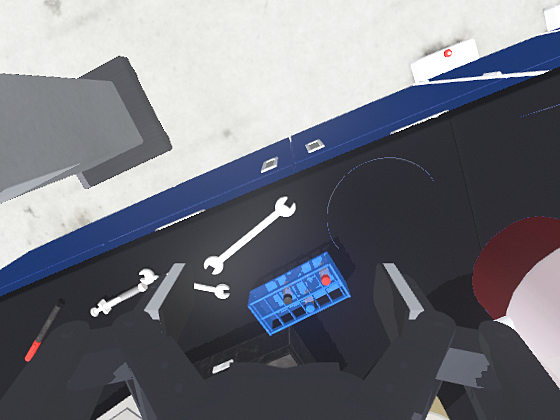

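The scene view has three vial-shaped things: red at (343,267), amber with a silver cap at (334,292), red at (358,312). In the side view they are at (296,273), (266,287) and (268,312). The one at (334,292) / (266,287) fits the description, so I'll confirm it in a crop.

```bash
cat >> h.py <<'E'
def plan(target_grasp,jaw_deg,oh=0.155):
    """shift in tool axes(mm) & turn about tool for a vertical tool w/ jaw axis at world angle"""
    o=ctrl.get_obs();R=cv2.Rodrigues(np.array(o['tool_rot'],float))[0]
    best=None
    for a in(jaw_deg,jaw_deg+180):
        a=np.radians(a);y=np.array([np.cos(a),np.sin(a),0]);z=np.array([0,0,-1.]);x=np.cross(y,z)
        D=np.stack([x,y,z],1);rv=cv2.Rodrigues(R.T@D)[0].ravel()
        print('turn',np.round(rv,3))
        if best is None or abs(rv[2])<abs(best[0][2]): best=(rv,D)
    d=np.array(target_grasp)+[0,0,oh]-o['tool_pos']
    print('dworld mm',np.round(d*1e3,1),'tool now',np.round(R.T@d*1e3,1),'after turn',np.round(best[1].T@d*1e3,1),'q',np.round(o['q'],2),'t',round(float(o['t']),2),'F',np.round(o['contact_force'],2))
E
python3 - <<'E'
from h import *
a=cv2.imread('pics/scene0.png')[235:345,280:410];b=cv2.imread('pics/side0.png')[245:345,220:350]
a=cv2.resize(a[:100],None,fx=3,fy=3,interpolation=2);b=cv2.resize(b,None,fx=3,fy=3,interpolation=2)
cv2.imwrite('pics/crop0.png',np.hstack([a,b]))
plan([0.455,-0.288,0.2],-26.5)
E
```

```text
turn [-0.     0.     1.634]
turn [-0.    -0.    -1.507]
dworld mm [ 212.3 -863.9  -49.7] tool now [-531.2 -713.7   49.7] after turn [ 678.4 -575.5   49.7] q [ 1.05  0.05  1.61  0.    1.48 -0.12] t 1.2 F [-0.35  0.53 -0.48]
```

View pics/crop0.png

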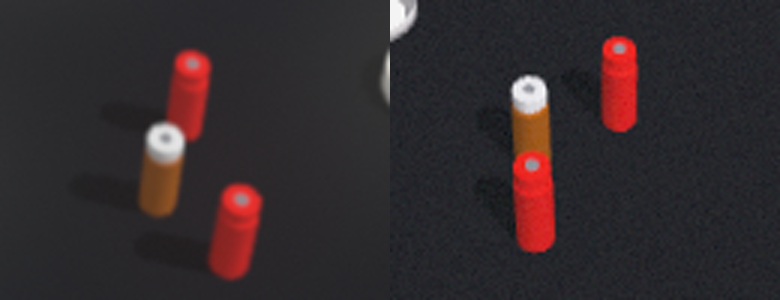

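The crop confirms it: amber body with a silver cap at (334,292), and the two neighbours are all red. I'll swing round to it on an arc.

```bash
python3 -m crank '[[0,0,0.068,-41,-3.5,2,-0.3],[0,0,0.068,-41,-3.5,2,-0.3],[0,0,0.068,-41,-3.5,2,-0.3],[0,0,0.068,-41,-3.5,2,-0.3],[0,0,0.068,-41,-3.5,2,-0.3],[0,0,0.068,-41,-3.5,2,-0.3],[0,0,0.068,-41,-3.5,2,-0.3],[0,0,0.068,-41,-3.5,2,-0.3]]' 40
python3 - <<'E'
from h import *
plan([0.455,-0.288,0.2],-26.5)
E
```

```text
t: 1.87
tool_pos: [0.4867, 0.3614, 0.3891]
tool_rot: [-1.439, -2.791, -0.009]
contact_force: [0.9, -0.1, 0.9]
opening: 0.0554
turn [ 0.002 -0.006  1.081]
turn [ 7.00e-03  2.00e-03 -2.06e+00]
dworld mm [ -31.7 -649.4  -34.1] tool now [-510.7 -402.8   30.2] after turn [-595.3  261.4   34.1] q [ 0.52  0.02  1.68  0.    1.44 -0.1 ] t 1.87 F [ 0.94 -0.12  0.93]
```

```bash
python3 -m crank '[[0,0,0.068,-41,-3.5,2,-0.3],[0,0,0.068,-41,-3.5,2,-0.3],[0,0,0.068,-41,-3.5,2,-0.3],[0,0,0.068,-41,-3.5,2,-0.3],[0,0,0.068,-41,-3.5,2,-0.3],[0,0,0.068,-41,-3.5,2,-0.3],[0,0,0.068,-41,-3.5,2,-0.3],[0,0,0.068,-41,-3.5,2,-0.3]]'
python3 -m crank '[[0,0,0.068,-41,-3.5,2,-0.3],[0,0,0.068,-41,-3.5,2,-0.3],[0,0,0.068,-41,-3.5,2,-0.3],[0,0,0.068,-41,-3.5,2,-0.3],[0,0,0.068,-41,-3.5,2,-0.3],[0,0,0.068,-41,-3.5,2,-0.3]]'
python3 - <<'E'
from h import *
s=cv2.imread
plan([0.455,-0.288,0.2],-26.5)
from station import eyes
o=ctrl.get_obs();p=eyes.get_image('wrist');save(p,'w1')
print([(np.round(d['centre'],3),round(d['confidence'],2)) for d in spotter.mark_of('sample_vial',p)])
print(proj(p,[[0.455,-0.288,0.062],[.455,-.288,0]],o))
q=eyes.get_image('scene');r=eyes.get_image('side')
print(onz(q,(335,281),.062),onz(r,(266,274.3),.062))
E
```

```text
t: 2.53
tool_pos: [0.5798, 0.0462, 0.3726]
tool_rot: [2.169, 2.272, 0.015]
contact_force: [0.2, -0.3, 0.1]
opening: 0.0553
t: 3.03
tool_pos: [0.5272, -0.196, 0.3599]
tool_rot: [2.602, 1.757, 0.02]
contact_force: [0.5, -0.9, 0.8]
opening: 0.0556
turn [ 0.008 -0.01   0.08 ]
turn [ 0.015  0.013 -3.062]
dworld mm [-72.2 -92.   -4.9] tool now [-112.3  -32.6    3.5] after turn [-114.5  -23.6    4.9] q [-0.49 -0.07  1.81  0.01  1.39 -0.11] t 3.03 F [ 0.51 -0.88  0.8 ]
[(array([ 0.454, -0.283,  0.   ]), 0.85), (array([ 0.511, -0.247, -0.004]), 0.74), (array([ 0.459, -0.347,  0.001]), 0.58)]
[[248.99865079 305.35580061]
 [253.88618981 273.4985513 ]]
[ 0.45599147 -0.28537645  0.062     ] [ 0.45726563 -0.28474561  0.062     ]
```

View pics/w1.png

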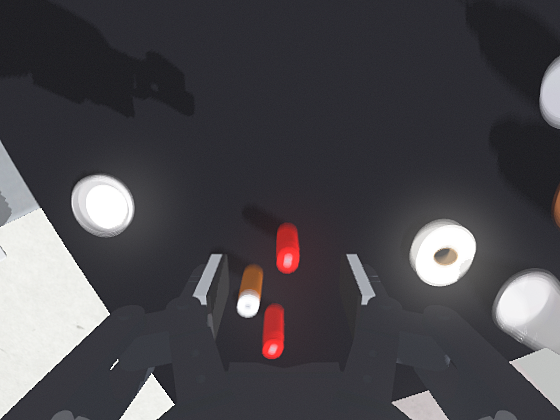

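```bash
cat >> h.py <<'E'
def look(n,name=None):
    o=ctrl.get_obs();p=eyes.get_image(n)
    if name: save(p,name)
    return o,p
E
python3 - <<'E'
from h import *
o,p=look('wrist')
print(onz(p,(246.5,308),.062,o))
i=p['image'][200:380,190:350];cv2.imwrite('pics/c1.png',cv2.resize(i[:,:,::-1],None,fx=4,fy=3.3*1.2,interpolation=2)[:600])
plan([0.456,-0.286,0.15],-26.5)
E
```

```text
[ 0.45173795 -0.28866536  0.062     ]
turn [ 0.008 -0.01   0.083]
turn [ 0.016  0.012 -3.058]
dworld mm [-71.9 -92.  -54.8] tool now [-112.6  -33.1   53.4] after turn [-114.4  -23.3   54.8] q [-0.49 -0.07  1.81  0.01  1.39 -0.11] t 3.28 F [0.41 0.35 0.18]
```

View pics/c1.png

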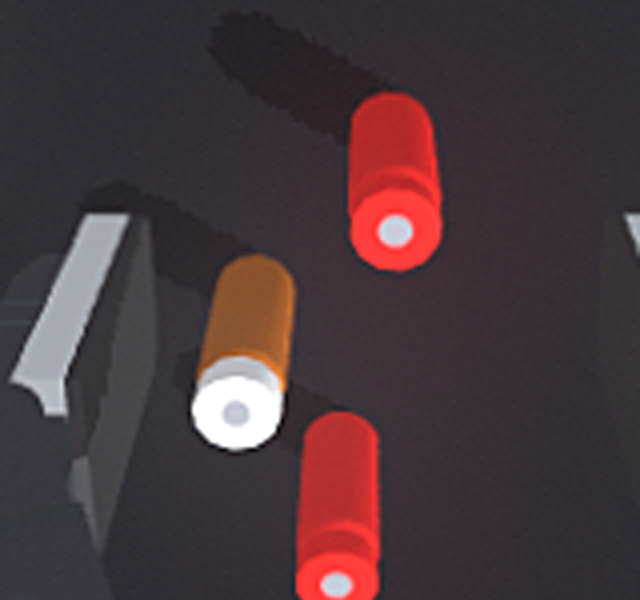

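```bash
python3 -m crank '[[0.008,-0.01,0.083,0,0,0,-0.3],[0,0,0,-38,-7.5,22,-0.3],[0,0,0,-38,-7.5,22,-0.3],[0,0,0,-38,-7.5,22,-0.3],[0,0,0,0,0,0,-0.3]]'
python3 - <<'E'
from h import *
o,p=look('wrist','w2')
print(proj(p,[[0.4555,-0.287,0.062],[.4555,-.287,0]],o))
plan([0.4555,-0.287,0.13],-26.5)
E
```

```text
t: 3.7
tool_pos: [0.4627, -0.2787, 0.2967]
tool_rot: [2.651, 1.673, 0.009]
contact_force: [-1.1, 1.1, -0.3]
opening: 0.0557
[[277.56885553 235.34035705]
 [278.23605845 206.71260131]]
turn [ 0.012 -0.003  0.018]
turn [ 0.005  0.018 -3.124]
dworld mm [ -8.9  -9.6 -13.7] tool now [-12.5  -4.1  13.6] after turn [-12.6  -3.7  13.7] q [-0.68 -0.06  1.91  0.01  1.28 -0.23] t 3.75 F [ 0.66  0.49 -0.18]
```

View pics/w2.png

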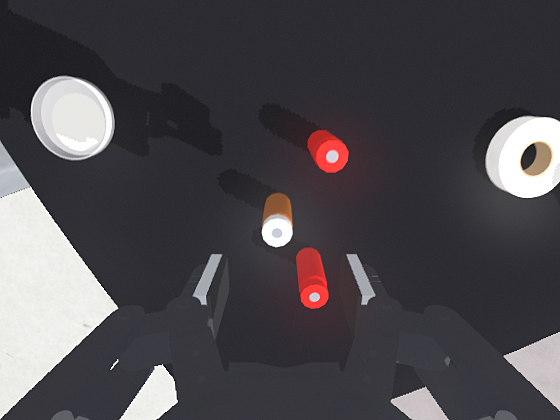

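```bash
python3 -m crank '[[0.012,0,0.018,-6,-2,4,-0.3],[0,0,0,-6.5,-2,9,-0.3],[0,0,0,0,0,0,-0.3]]'
python3 - <<'E'
from h import *
o,p=look('wrist')
print(proj(p,[[0.4555,-0.287,0.062],[.4555,-.287,0]],o))
plan([0.4555,-0.287,0.047],-26.5)
E
```

```text
t: 4.0
tool_pos: [0.4577, -0.2845, 0.2865]
tool_rot: [-2.667, -1.659, -0.006]
contact_force: [-0.9, 0.5, -0.3]
opening: 0.0556
[[282.90114699 231.95127162]
 [282.94932706 202.94464658]]
turn [ 0.003 -0.004  0.005]
turn [ 0.006  0.005 -3.137]
dworld mm [ -2.7  -2.6 -85.6] tool now [-3.8 -1.5 85.5] after turn [-3.5 -1.2 85.6] q [-0.69 -0.05  1.92  0.    1.27 -0.24] t 4.05 F [ 0.39 -0.02 -1.13]
```

```bash
python3 -m crank '[[0.003,-0.004,0.005,-3.5,-1.3,20,-0.3],[0,0,0,0,0,22,-0.3],[0,0,0,0,0,22,-0.3],[0,0,0,0,0,22,-0.3],[0,0,0,0,0,0,-0.3]]'
python3 - <<'E'
from h import *
o,p=look('wrist','w3');o2,s=look('side','s3')
c=s['image'][200:340,190:380];cv2.imwrite('pics/s3c.png',cv2.resize(c[:,:,::-1],None,fx=4,fy=4,interpolation=2))
plan([0.4555,-0.287,0.047],-26.5)
E
```

```text
t: 4.47
tool_pos: [0.4611, -0.2855, 0.2051]
tool_rot: [2.655, 1.656, 0.008]
contact_force: [-1.1, 0.2, -1.0]
opening: 0.0552
turn [0.019 0.004 0.007]
turn [-0.006  0.03  -3.135]
dworld mm [-6.9 -0.3 -7. ] tool now [-3.3 -6.2  6.9] after turn [-3.4 -6.   7. ] q [-0.69  0.06  1.95  0.    1.11 -0.24] t 4.57 F [ 0.59 -0.34  0.76]
```

View pics/w3.png

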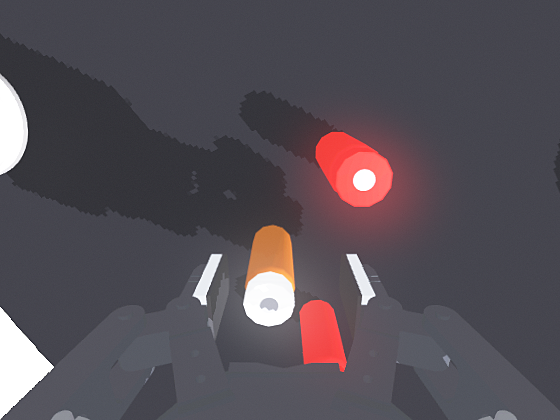

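View pics/s3c.png

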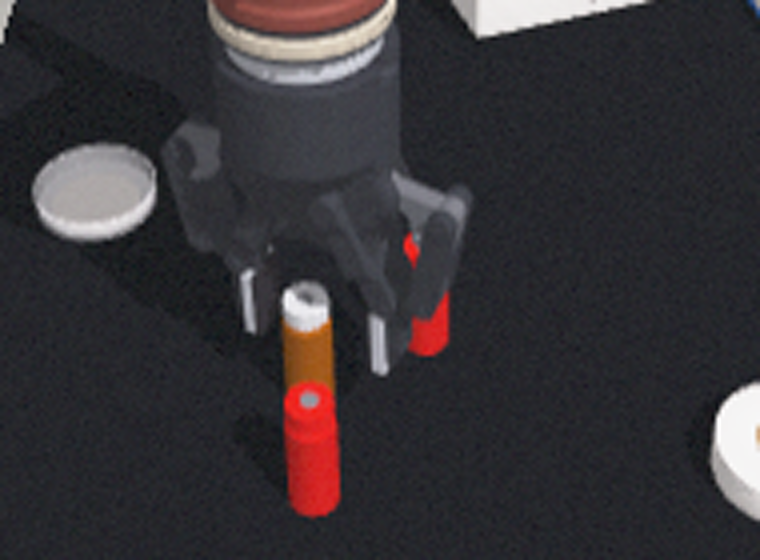

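The amber vial (cap at (268,305) in the wrist view) is between the fingers but a little left of centre. I'll correct that and go down the last few mm.

```bash
python3 -m crank '[[0.019,0.004,0.007,-3.3,-6.0,2,-0.3],[0,0,0,0,0,5,-0.3],[0,0,0,0,0,0,-0.3]]'
python3 - <<'E'
from h import *
plan([0.4555,-0.287,0.047],-26.5)
E
```

```text
t: 4.82
tool_pos: [0.4573, -0.2878, 0.2067]
tool_rot: [2.666, 1.651, 0.003]
contact_force: [-0.2, 0.1, 0.3]
opening: 0.0554
turn [0.006 0.001 0.001]
turn [-2.000e-03  1.000e-02 -3.141e+00]
dworld mm [-1.8  0.8 -4.7] tool now [-0.1 -2.   4.7] after turn [-0.1 -2.   4.7] q [-0.7   0.06  1.96  0.    1.12 -0.24] t 4.82 F [-0.21  0.1   0.34]
```

```bash
python3 -m crank '[[0.006,0,0,0,-2,5,-0.3]]'; python3 -m crank '[[0,0,0,0,0,0,-0.3]]';python3 -m crank '[[0,0,0,0,0,0,-0.3]]'
```

```text
t: 4.9
tool_pos: [0.4563, -0.2877, 0.2039]
tool_rot: [2.667, 1.651, 0.0]
contact_force: [-0.1, 0.4, 0.3]
opening: 0.0554
t: 4.98
tool_pos: [0.456, -0.2874, 0.2035]
tool_rot: [2.667, 1.652, -0.0]
contact_force: [0.5, 0.2, -0.4]
opening: 0.0558
t: 5.07
tool_pos: [0.4561, -0.2876, 0.204]
tool_rot: [2.667, 1.651, 0.0]
contact_force: [0.0, 0.1, 0.2]
opening: 0.0559
```

```bash
python3 -m crank '[[0,0,0,0,-0.5,3,-0.3],[0,0,0,0,0,0,0.2],[0,0,0,0,0,0,1],[0,0,0,0,0,0,1],[0,0,0,0,0,0,1],[0,0,0,0,0,0,1]]' 40
python3 - <<'E'
from h import *
o,p=look('wrist','w4')
plan([0.4555,-0.287,0.047],-26.5)
E
```

```text
t: 5.57
tool_pos: [0.4556, -0.2876, 0.2011]
tool_rot: [2.667, 1.651, 0.0]
contact_force: [0.7, 0.2, 0.6]
opening: 0.0218
turn [0.005 0.003 0.   ]
turn [-0.004  0.008 -3.141]
dworld mm [-0.1  0.6  0.9] tool now [ 0.5 -0.4 -0.9] after turn [ 0.5 -0.4 -0.9] q [-0.7   0.07  1.96 -0.    1.11 -0.24] t 5.62 F [ 0.04  0.85 -0.23]
```

View pics/w4.png

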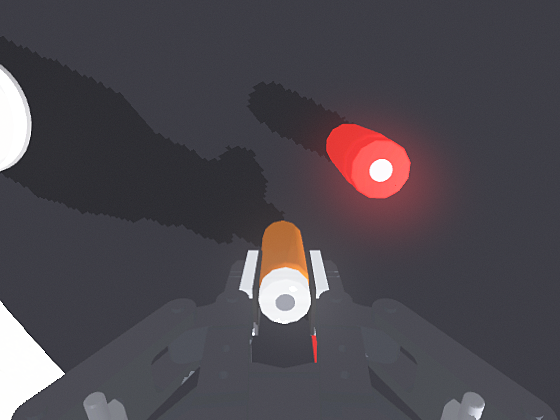

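```bash
python3 -m crank '[[0,0,0,0,0,-5,1],[0,0,0,0,0,-15,1],[0,0,0,0,0,-35,1],[0,0,0,0,0,-35,1],[0,0,0,0,0,-35,1],[0,0,0,0,0,-35,1],[0,0,0,0,0,0,1]]'
python3 - <<'E'
from h import *
o,s=look('side','s5')
c=s['image'][150:330,190:380];cv2.imwrite('pics/s5c.png',cv2.resize(c[:,:,::-1],None,fx=3.2,fy=3.2,interpolation=2))
print(ctrl.get_obs()['opening'])
o,p=look('scene','sc5')
for n,s in(('side',s),('scene',p)):
  for q in('reader','well_mouth','start_spot','small_spot'):
    print(n,q,[(np.round(d['centre'],4),round(d['confidence'],2)) for d in spotter.mark_of(q,s)])
cv2.imwrite('pics/sc5c.png',cv2.resize(p['image'][110:210,190:330,::-1],None,fx=5.5,fy=5.5,interpolation=2))
plan([0.5737,0.1966,0.20],76)
E
```

```text
t: 6.2
tool_pos: [0.4539, -0.2857, 0.3648]
tool_rot: [-2.667, -1.651, 0.005]
contact_force: [-0.0, -0.5, 1.1]
opening: 0.0216
0.02147668061755849
side reader [(array([ 0.5914,  0.1348, -0.0025]), 0.83)]
side well_mouth [(array([0.5736, 0.1943, 0.0692]), 0.78)]
side start_spot [(array([0.5715, 0.1032, 0.0686]), 0.73)]
side small_spot [(array([0.5931, 0.0382, 0.0672]), 0.95)]
scene reader [(array([ 0.5929,  0.1273, -0.0028]), 0.62)]
scene well_mouth [(array([0.5737, 0.1961, 0.0681]), 0.68)]
scene start_spot [(array([0.572 , 0.1038, 0.0679]), 0.85)]
scene small_spot [(array([0.59  , 0.0396, 0.0696]), 0.81)]
turn [-0.012 -0.022 -1.789]
turn [-0.021  0.011  1.353]
dworld mm [121.5 481.    0.8] tool now [ 484.7 -105.8    3.4] after turn [   1.5 -496.1   -0.8] q [-0.7  -0.12  1.87 -0.    1.42 -0.24] t 6.7 F [ 0.1  -0.81  0.13]
```

View pics/s5c.png

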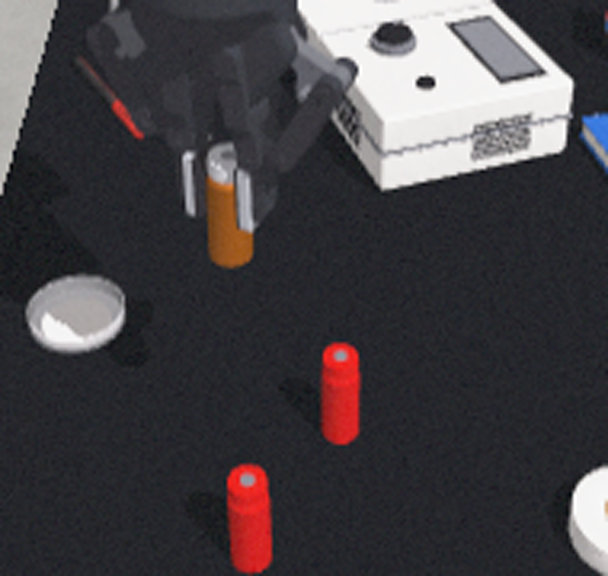

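View pics/sc5c.png

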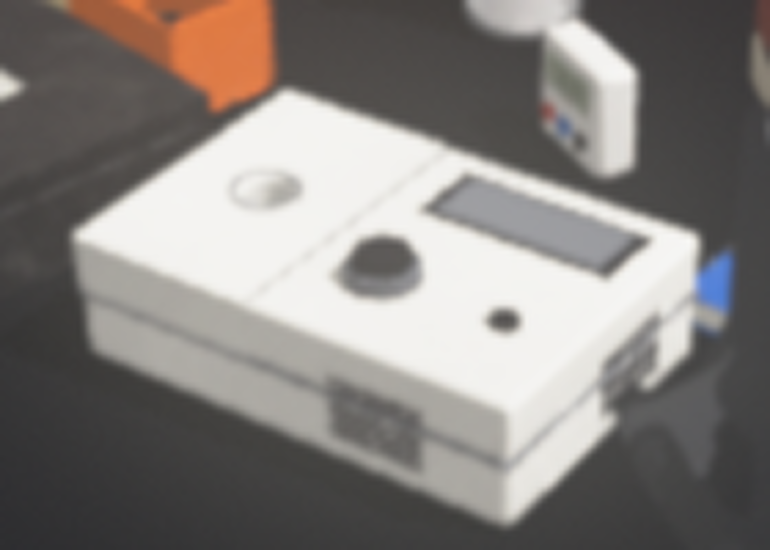

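The vial is held upright. Now I'll arc over to the reader.

```bash
python3 -m crank '[[0,0,-0.04,20,3,0,1],[0,0,-0.07,40,5.5,0,1],[0,0,-0.07,40,5.5,0,1],[0,0,-0.07,40,5.5,0,1],[0,0,-0.07,40,5.5,0,1],[0,0,-0.07,40,5.5,0,1],[0,0,-0.07,40,5.5,0,1],[0,0,-0.07,35,5.5,0,1]]'
python3 -m crank '[[0,0,-0.07,35,5.5,0,1],[0,0,-0.06,35,5.5,0,1],[0,0,-0.05,20,3,0,1],[0,0,0,0,0,0,1],[0,0,0,0,0,0,1]]'
python3 - <<'E'
from h import *
o,p=look('wrist','w6')
for q in('well_mouth','start_spot','small_spot'):
    print(q,[(np.round(d['centre'],4),round(d['confidence'],2)) for d in spotter.mark_of(q,p)])
print(proj(p,[[.5735,.1955,.07],[.572,.1035,.07]],o))
plan([0.5735,0.1955,0.16],25)
E
```

```text
t: 7.37
tool_pos: [0.5612, -0.0057, 0.3516]
tool_rot: [-2.118, -2.287, 0.009]
contact_force: [0.5, 0.0, 0.1]
opening: 0.0216
t: 7.78
tool_pos: [0.5624, 0.097, 0.3502]
tool_rot: [-1.875, -2.485, 0.006]
contact_force: [-0.4, -0.1, -0.5]
opening: 0.0217
well_mouth [(array([0.5701, 0.1936, 0.0699]), 0.82)]
start_spot []
small_spot []
[[342.45142305  92.355437  ]
 [304.8359239  203.74369173]]
turn [-0.018 -0.022 -0.162]
turn [-0.033  0.027  2.979]
dworld mm [ 10.8 100.6 -35.5] tool now [93.2 38.4 36.7] after turn [86.6 52.3 35.5] q [ 0.03 -0.03  1.79  0.02  1.41 -0.24] t 7.98 F [-0.23 -1.07 -0.89]
```

View pics/w6.png

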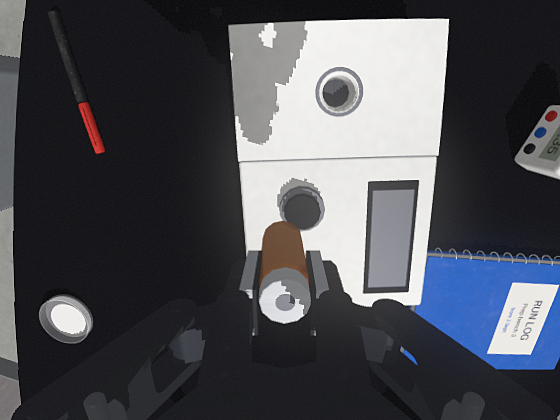

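Run:
```python
from h import *
im=cv2.imread('pics/w6.png')
a=cv2.resize(im[55:130,300:380],None,fx=7,fy=7,interpolation=2);cv2.imwrite('pics/w6a.png',a)
b=cv2.resize(im[165:255,250:350],None,fx=6,fy=6,interpolation=2);cv2.imwrite('pics/w6b.png',b)
```

```text
(no output)
```

View pics/w6a.png

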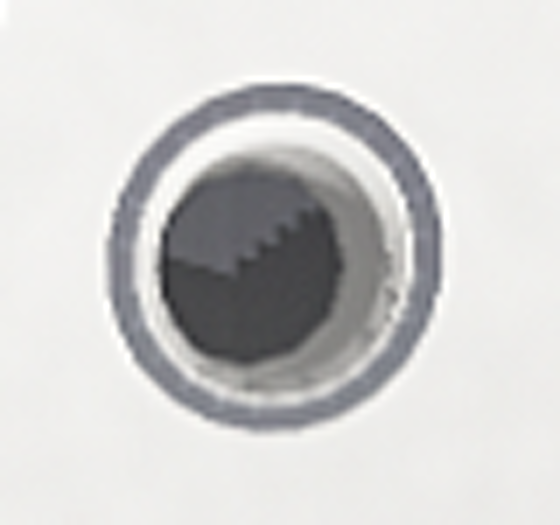

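View pics/w6b.png

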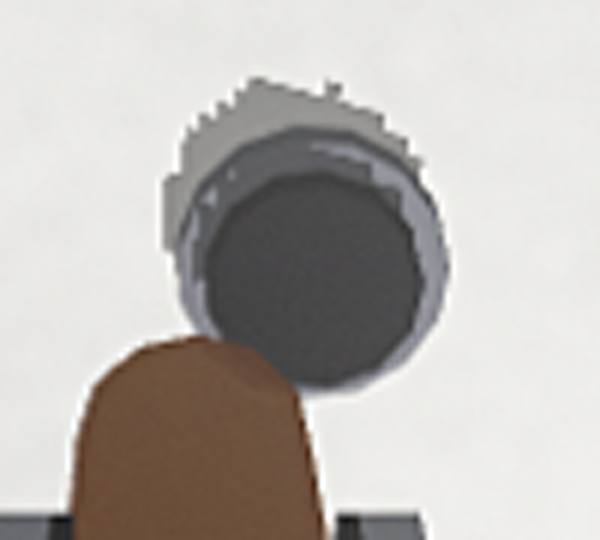

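Run:
```python
from h import *
o,p=look('wrist')
R=cv2.Rodrigues(np.array(o['tool_rot']))[0]
for z in(.135,.139,.143,.2005): print(z,proj(p,[np.array(o['tool_pos'])+R@[0,0,z]],o))
W=onz(p,(339.3,91.6),.07,o);print('well',W)
for h in (.078,.084,.09):
    k=onz(p,(302.4,211.7),h,o); e=np.array([onz(p,(302.4-18.2,211.7),h,o),onz(p,(302.4+18.2,211.7),h,o)]);print('key',h,k,np.linalg.norm(e[1]-e[0]))
print('collar',onz(p,(302.3,208.5),.07,o), np.linalg.norm(onz(p,(300+108/7,92),.07,o)-onz(p,(300+442/7,92),.07,o)))
q=eyes.get_image('scene');print(onz(q,(238.2,144.2),.07))
np.set_printoptions(precision=4,suppress=True)
print(np.array(p['mount']))
i=p['image'][215:335,235:345];cv2.imwrite('pics/w7.png',cv2.resize(i[:,:,::-1],None,fx=5,fy=5,interpolation=2))
```

```text
0.135 [[285.59970475 314.35841523]]
0.139 [[285.54358021 308.09790792]]
0.143 [[285.49046935 302.17935602]]
0.2005 [[284.95650562 242.97366097]]
well [0.57186648 0.19324824 0.07      ]
key 0.078 [0.57148363 0.09655618 0.078     ] 0.0294582972959951
key 0.084 [0.57068864 0.09844145 0.084     ] 0.028733196952546603
key 0.09 [0.56989365 0.10032672 0.09      ] 0.028008096609098105
collar [0.57165172 0.09671494 0.07      ] 0.036036335291961076
[0.57155821 0.19492348 0.07      ]
[[ 0.0006 -0.9491 -0.3149  0.0811]
 [ 1.      0.0005  0.0003 -0.0008]
 [-0.0001 -0.3149  0.9491  0.0305]
 [ 0.      0.      0.      1.    ]]
```

View pics/w7.png

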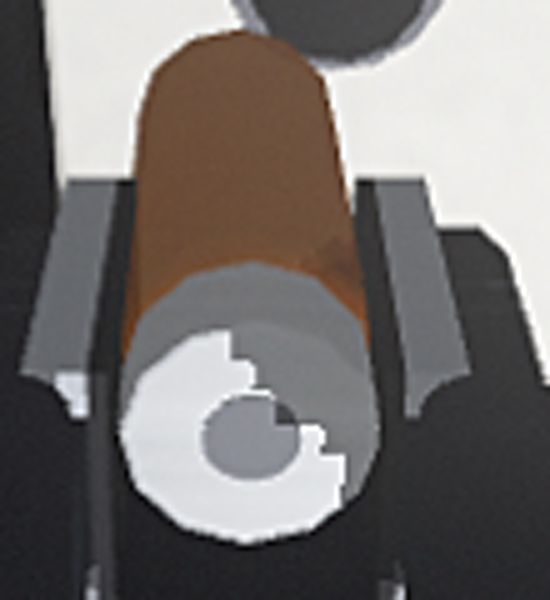

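Run:
```python
from h import *
o,p=look('wrist')
R=cv2.Rodrigues(np.array(o['tool_rot']))[0];T=np.array(o['tool_pos'])
for dx in(0,.001,.002,.003): print(dx,proj(p,[T+R@[dx+.0115,0,.2011],T+R@[dx,0,.139],T+R@[dx+.0108,0,.139],T+R@[dx-.0108,0,.139]],o).round(1).tolist())
print(T)
o,s=look('scene','sc8');o,d=look('side','sd8')
cv2.imwrite('pics/sc8c.png',cv2.resize(s['image'][70:200,190:330,::-1],None,fx=4.5,fy=4.5,interpolation=2))
cv2.imwrite('pics/sd8c.png',cv2.resize(d['image'][70:220,250:390,::-1],None,fx=4,fy=4,interpolation=2))
plan([0.5735,0.1955,0.16],25)
```

```text
0 [[285.0, 224.5], [285.5, 308.1], [285.6, 285.4], [285.5, 329.4]]
0.001 [[285.0, 222.9], [285.5, 306.1], [285.6, 283.2], [285.5, 327.5]]
0.002 [[285.0, 221.3], [285.6, 304.0], [285.6, 281.0], [285.5, 325.6]]
0.003 [[285.0, 219.7], [285.6, 301.9], [285.6, 278.8], [285.5, 323.6]]
[0.56271158 0.09479658 0.35072389]
turn [-0.018 -0.022 -0.162]
turn [-0.033  0.027  2.98 ]
dworld mm [ 10.8 100.3 -35.9] tool now [92.9 38.3 37. ] after turn [86.3 52.2 35.9] q [ 0.03 -0.03  1.79  0.02  1.41 -0.24] t 8.23 F [-0.23 -0.59 -0.41]
```

View pics/sc8c.png

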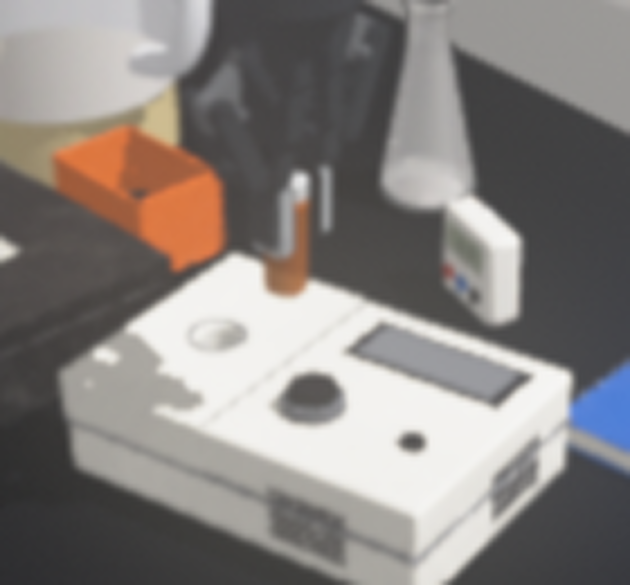

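View pics/sd8c.png

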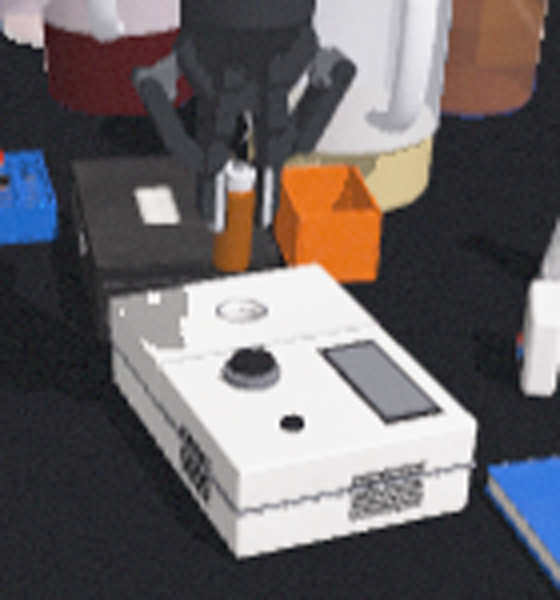

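```bash
python3 -m crank '[[-0.018,-0.022,-0.1,0,0,0,1],[0,0,-0.062,16,14,15,1],[0,0,0,16,14,15,1],[0,0,0,16,14,15,1],[0,0,0,8,8,12,1],[0,0,0,0,0,0,1],[0,0,0,0,0,0,1]]'
python3 - <<'E'
from h import *
o,p=look('wrist','w9')
plan([0.572,0.192,0.16],25)
print(o['tool_pos'],proj(p,[[.5719,.1932,.07]],o))
E
```

```text
t: 8.82
tool_pos: [0.5879, 0.1655, 0.2943]
tool_rot: [1.683, 2.645, 0.003]
contact_force: [0.8, 0.2, 0.2]
opening: 0.0216
turn [0.004 0.004 0.001]
turn [-0.006  0.007 -3.141]
dworld mm [-15.7  26.7  20.8] tool now [ 30.8  -2.8 -20.9] after turn [ 30.8  -2.9 -20.8] q [ 0.15  0.11  1.74 -0.    1.28 -0.28] t 8.87 F [ 0.5  -0.52 -1.55]
[0.58786951 0.16552412 0.29431277] [[278.77090992 179.21589652]]
```

View pics/w9.png

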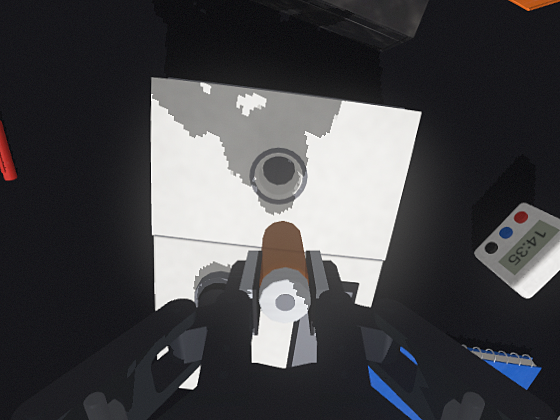

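Run:
```python
from h import *
o,p=look('wrist')
im=p['image'];g=im[135:330,235:325]
cv2.imwrite('pics/w10.png',cv2.resize(g[:100,:,::-1],None,fx=6,fy=6,interpolation=2))
cv2.imwrite('pics/w10b.png',cv2.resize(g[80:,:,::-1],None,fx=5,fy=5,interpolation=2))
W=onz(p,(278.5,176),.07,o);print(W)
R=cv2.Rodrigues(np.array(o['tool_rot']))[0];T=np.array(o['tool_pos'])
print(R.T@(W-T),R[:,0])
for dx in(0,.001,.002,.003): print(dx,proj(p,[T+R@[dx+.0115,0,.2011],T+R@[dx,0,.139],T+R@[dx+.0108,0,.139],T+R@[dx-.0108,0,.139]],o).round(1).tolist())
```

```text
[0.57063026 0.19484059 0.07      ]
[ 0.03490084 -0.00395256  0.2240348 ] [-0.42341091  0.90592865 -0.00406055]
0 [[284.9, 224.7], [285.4, 308.3], [285.5, 285.6], [285.3, 329.6]]
0.001 [[284.9, 223.1], [285.4, 306.3], [285.5, 283.5], [285.4, 327.7]]
0.002 [[284.9, 221.5], [285.4, 304.2], [285.5, 281.3], [285.4, 325.7]]
0.003 [[284.9, 219.8], [285.4, 302.1], [285.5, 279.1], [285.4, 323.8]]
```

View pics/w10.png

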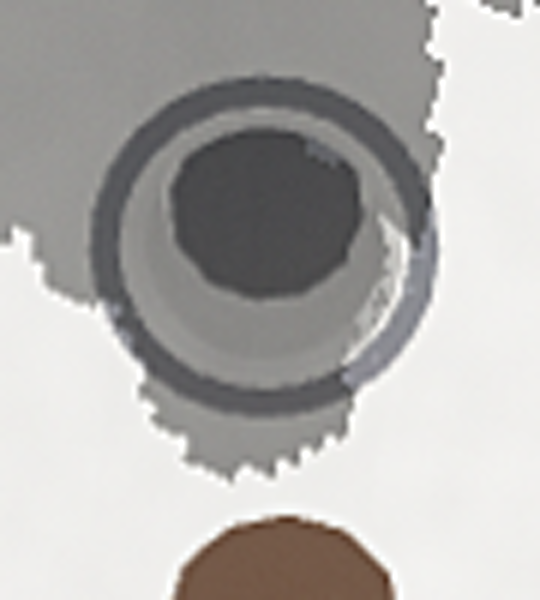

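View pics/w10b.png

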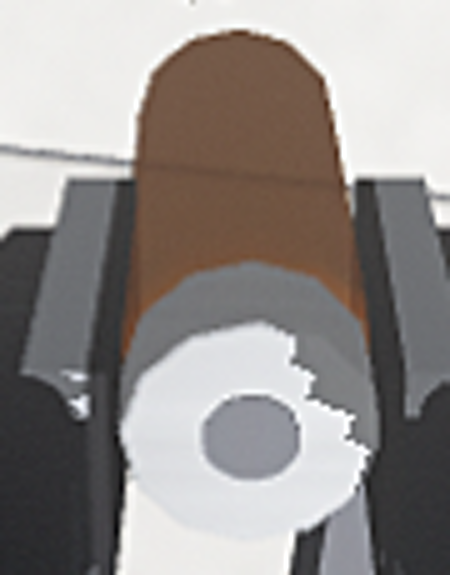

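```bash
python3 -m crank '[[0,0,0,12,-1,0,1],[0,0,0,12,-1,3,1],[0,0,0,8,-0.5,3,1],[0,0,0,0,0,0,1],[0,0,0,0,0,0,1]]'
python3 - <<'E'
from h import *
o,p=look('wrist','w11')
plan([0.572,0.192,0.16],25)
R=cv2.Rodrigues(np.array(o['tool_rot']))[0];T=np.array(o['tool_pos'])
W=np.array([.5706,.1949,.07]);print(T,R.T@(W-T)*1e3)
o,s=look('side','sd11')
cv2.imwrite('pics/sd11c.png',cv2.resize(s['image'][70:200,250:390,::-1],None,fx=4.5,fy=4.5,interpolation=2))
E
```

```text
t: 9.33
tool_pos: [0.5707, 0.1938, 0.2919]
tool_rot: [1.686, 2.638, 0.009]
contact_force: [0.4, -0.3, -1.5]
opening: 0.0217
turn [ 0.011  0.006 -0.003]
turn [ 0.009 -0.016  3.139]
dworld mm [ 1.3 -1.8 23.1] tool now [ -2.3   0.6 -23.1] after turn [ -2.2   0.4 -23.1] q [ 0.2   0.09  1.77 -0.    1.27 -0.23] t 9.38 F [-0.63  0.37 -1.06]
[0.57072121 0.19383686 0.29188962] [  2.29251276  -2.02212005 221.87114355]
```

View pics/w11.png

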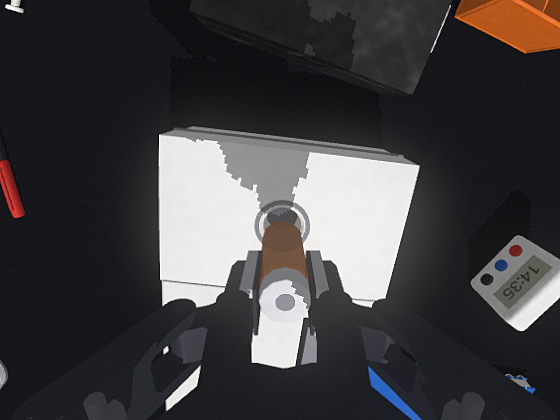

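View pics/sd11c.png

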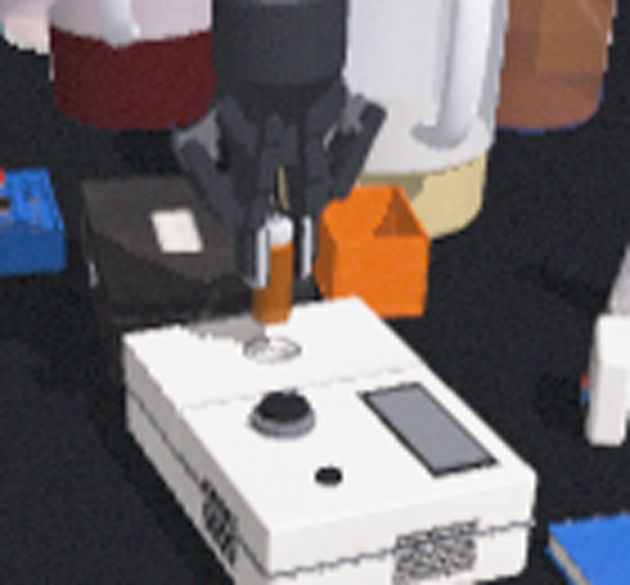

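Run:
```python
from h import *
o,p=look('wrist')
cv2.imwrite('pics/w12.png',cv2.resize(p['image'][190:260,240:325,::-1],None,fx=8,fy=8,interpolation=2))
R=cv2.Rodrigues(np.array(o['tool_rot']))[0];T=np.array(o['tool_pos'])
for uv in((282,226.5),(282,225)):
    W=onz(p,uv,.07,o);print(W,R.T@(W-T)*1e3)
a=np.linspace(0,2*np.pi,60)
```

```text
[0.5712186  0.19420454 0.07      ] [  1.74826102  -1.79015315 221.80351372]
[0.57077629 0.19516352 0.07      ] [  2.80430585  -1.78889885 221.79754588]
```

View pics/w12.png

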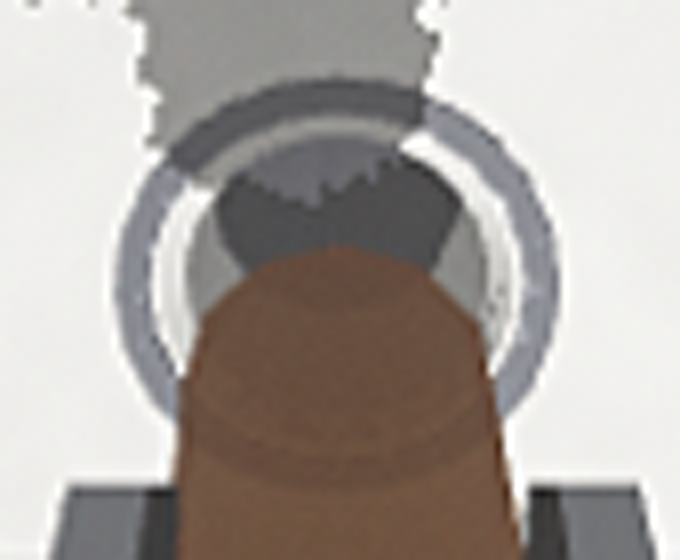

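Aligned to within about 1 mm: the ring centre is at about (282,225), with the vial's bottom right over it. I'll descend in small steps and watch the force.

```bash
python3 -m crank '[[0,0.006,0,-1.3,-0.6,4,1],[0,0,0,0,0,6,1],[0,0,0,0,0,4,1],[0,0,0,0,0,2,1]]'
python3 - <<'E'
from h import *
o,p=look('wrist')
cv2.imwrite('pics/w13.png',cv2.resize(p['image'][190:260,240:325,::-1],None,fx=8,fy=8,interpolation=2))
plan([0.572,0.192,0.09],25)
R=cv2.Rodrigues(np.array(o['tool_rot']))[0];T=np.array(o['tool_pos'])
W=np.array([.5708,.1949,.07]);print(T,R.T@(W-T)*1e3)
E
```

```text
t: 9.82
tool_pos: [0.572, 0.191, 0.2752]
tool_rot: [1.691, 2.64, 0.016]
contact_force: [0.7, 0.4, -0.7]
opening: 0.0217
turn [ 0.011 -0.    -0.005]
turn [-1.000e-03 -1.700e-02  3.137e+00]
dworld mm [  0.2   1.  -29.6] tool now [ 0.8  0.3 29.6] after turn [ 0.8  0.6 29.6] q [ 0.2   0.11  1.78  0.    1.24 -0.23] t 9.87 F [-0.48  0.08 -2.19]
[0.57201876 0.19104059 0.27517729] [  3.97190615  -1.97384795 205.16926598]
```

View pics/w13.png

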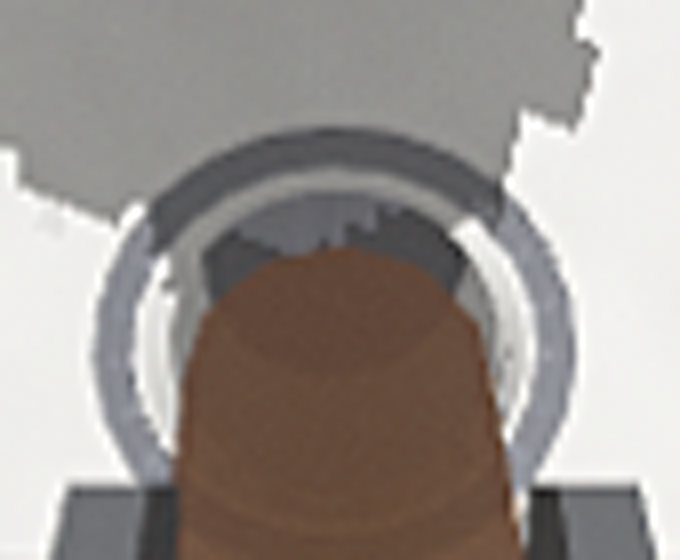

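```bash
python3 -m crank '[[0,0,0,0.7,-0.4,2,1],[0,0,0,0,0,2,1],[0,0,0,0,0,2,1]]'
python3 -m crank '[[0,0,0,0,0,2,1],[0,0,0,0,0,2,1]]'
```

```text
t: 10.12
tool_pos: [0.5713, 0.1913, 0.2678]
tool_rot: [1.692, 2.641, 0.014]
contact_force: [-0.2, -1.1, -0.4]
opening: 0.0216
t: 10.28
tool_pos: [0.5714, 0.1914, 0.2634]
tool_rot: [1.692, 2.641, 0.015]
contact_force: [0.8, -0.2, 0.2]
opening: 0.0216
```

It's 8 mm into the well with no contact force, so I'll continue to just above the carrier.

```bash
python3 -m crank '[[0,0,0,0,0,3,1],[0,0,0,0,0,2.5,1]]'
python3 -m crank '[[0,0,0,0,0,2,1],[0,0,0,0,0,1.5,1]]'
python3 -m crank '[[0,0,0,0,0,1,1]]'
```

```text
t: 10.45
tool_pos: [0.5715, 0.1914, 0.2576]
tool_rot: [1.691, 2.641, 0.015]
contact_force: [0.4, -0.4, -0.7]
opening: 0.0219
t: 10.62
tool_pos: [0.5715, 0.1915, 0.2534]
tool_rot: [1.691, 2.641, 0.015]
contact_force: [0.7, -0.1, -0.8]
opening: 0.0215
t: 10.7
tool_pos: [0.5714, 0.1915, 0.2521]
tool_rot: [1.692, 2.641, 0.014]
contact_force: [-0.6, 0.0, -0.6]
opening: 0.0218
```

```bash
python3 - <<'E'
from h import *
for n in('side','wrist'):
    o,s=look(n,n+'14')
    c=s['image'][90:200,260:380] if n=='side' else s['image'][200:330,200:370]
    cv2.imwrite('pics/%s14c.png'%n,cv2.resize(c[:,:,::-1],None,fx=4.5,fy=4.5,interpolation=2))
E
python3 -m crank '[[0,0,0,0,0,1,1]]'
python3 -m crank '[[0,0,0,0,0,1,1]]'
```

```text
t: 10.88
tool_pos: [0.5715, 0.1915, 0.2513]
tool_rot: [1.691, 2.641, 0.015]
contact_force: [-0.1, -0.1, -0.8]
opening: 0.0215
t: 10.97
tool_pos: [0.5716, 0.1916, 0.2506]
tool_rot: [1.691, 2.641, 0.015]
contact_force: [-1.2, -1.4, 3.4]
opening: 0.0212
```

View pics/side14c.png

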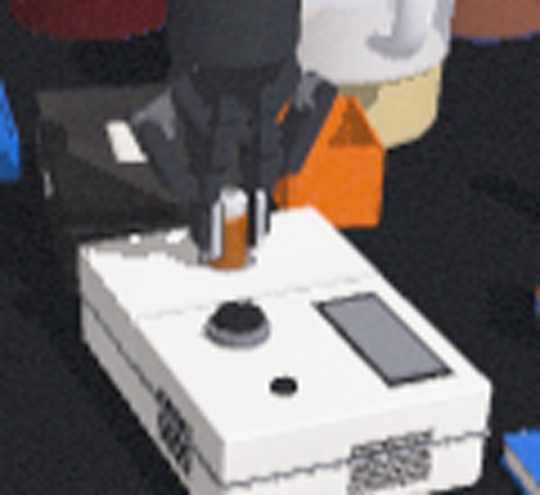

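```bash
python3 -m crank '[[0,0,0,0,0,1,1]]'; python3 -m crank '[[0,0,0,0,0,0.8,1]]'
```

```text
t: 11.05
tool_pos: [0.5717, 0.1916, 0.2503]
tool_rot: [1.691, 2.641, 0.014]
contact_force: [-2.6, 0.1, 5.8]
opening: 0.0212
t: 11.13
tool_pos: [0.5718, 0.1916, 0.2503]
tool_rot: [1.691, 2.641, 0.014]
contact_force: [-4.2, -0.7, 4.7]
opening: 0.0213
```

```bash
python3 -m crank '[[0,0,0,0.2,-0.6,1.2,1]]'; python3 -m crank '[[0,0,0,0.1,-0.3,1.3,1]]'
```

```text
t: 11.22
tool_pos: [0.5715, 0.1916, 0.2502]
tool_rot: [1.691, 2.641, 0.015]
contact_force: [-2.6, -0.9, 6.1]
opening: 0.0216
t: 11.3
tool_pos: [0.5715, 0.1916, 0.2501]
tool_rot: [1.69, 2.64, 0.015]
contact_force: [-3.1, -0.3, 6.7]
opening: 0.0216
```

```bash
python3 -m crank '[[0,0,0,0.1,-0.3,1.7,1]]'; python3 -m crank '[[0,0,0,0.1,-0.3,2,1]]'
```

```text
t: 11.38
tool_pos: [0.5715, 0.1916, 0.2497]
tool_rot: [1.69, 2.64, 0.016]
contact_force: [-4.2, -1.3, 6.3]
opening: 0.0216
t: 11.47
tool_pos: [0.5714, 0.1917, 0.2486]
tool_rot: [1.689, 2.639, 0.017]
contact_force: [-0.4, -0.1, -0.1]
opening: 0.0217
```

The force fell from about 7 N to 0, which suggests a snap. I'll follow down to seat it.

```bash
python3 -m crank '[[0,0,0,0,0,1,1]]'; python3 -m crank '[[0,0,0,0,0,1,1]]';python3 -m crank '[[0,0,0,0,0,1,1]]'
```

```text
t: 11.55
tool_pos: [0.5715, 0.1917, 0.2475]
tool_rot: [1.689, 2.639, 0.018]
contact_force: [1.1, 0.1, -0.2]
opening: 0.0212
t: 11.63
tool_pos: [0.5716, 0.1917, 0.2464]
tool_rot: [1.689, 2.638, 0.018]
contact_force: [-1.2, -0.0, 3.9]
opening: 0.0215
t: 11.72
tool_pos: [0.5717, 0.1917, 0.2459]
tool_rot: [1.689, 2.638, 0.018]
contact_force: [-4.1, -1.9, 7.7]
opening: 0.0216
```

The carrier is now about 4 mm lower (contact at 0.2466 m, against 0.2506 m before), so it's latched. I'll release, lift and check.

```bash
python3 -m crank '[[0,0,0,0,0,-0.5,1],[0,0,0,0,0,-0.3,0.2],[0,0,0,0,0,0,-0.1],[0,0,0,0,0,0,-0.3],[0,0,0,0,0,-2,-0.3]]'
python3 -m crank '[[0,0,0,0,0,-10,-0.3],[0,0,0,0,0,-25,-0.3],[0,0,0,0,0,-25,-0.3],[0,0,0,0,0,-20,-0.3],[0,0,0,0,0,-10,-0.3],[0,0,0,0,0,0,-0.3]]'
python3 - <<'E'
from h import *
for n in('side','wrist','scene'):
    o,s=look(n,n+'15')
    if n=='wrist': 
        print(o['tool_pos']);continue
    c=s['image'][90:200,260:380] if n=='side' else s['image'][100:210,190:320]
    cv2.imwrite('pics/%s15c.png'%n,cv2.resize(c[:,:,::-1],None,fx=4.5,fy=4.5,interpolation=2))
E
```

```text
t: 12.13
tool_pos: [0.5716, 0.1917, 0.2478]
tool_rot: [1.689, 2.639, 0.018]
contact_force: [0.3, -0.6, 0.2]
opening: 0.0557
t: 12.63
tool_pos: [0.5697, 0.191, 0.3417]
tool_rot: [1.691, 2.641, 0.014]
contact_force: [0.2, 0.5, -0.9]
opening: 0.0557
[0.56957312 0.19099959 0.34079209]
```

View pics/side15c.png

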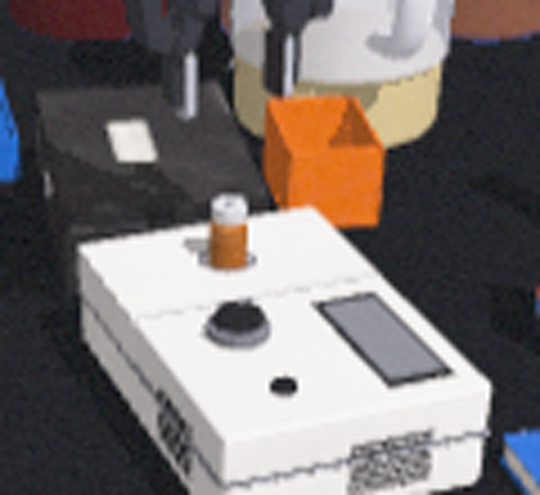

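View pics/wrist15.png

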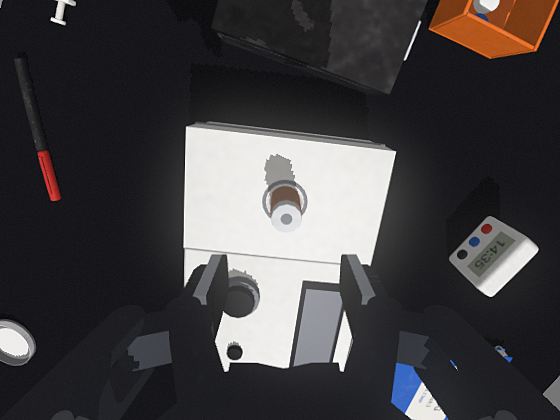

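View pics/scene15c.png

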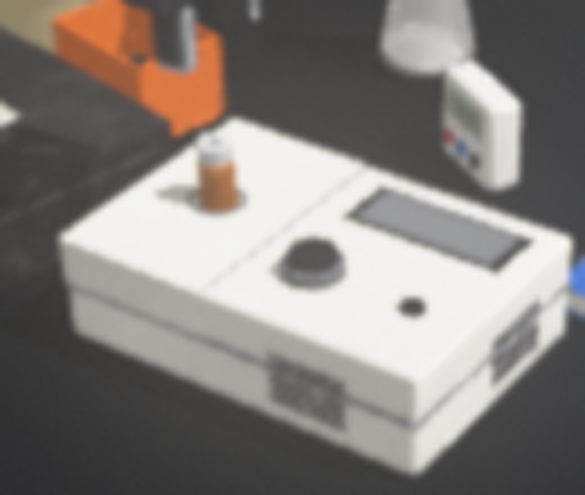

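Run:
```python
from h import *
o,s=look('side');o,c=look('scene')
for z in(.108,.112): print(z,proj(s,[[.5712,.195,z]]),proj(c,[[.5712,.195,z]]))
cv2.imwrite('pics/s16.png',np.hstack([cv2.resize(s['image'][125:155,300:322,::-1],None,fx=16,fy=16,interpolation=0),cv2.resize(c['image'][122:152,225:250,::-1],None,fx=16,fy=16,interpolation=0)]))
plan([.570,.0995,.16],25)
```

```text
0.108 [[309.82165994 134.7297059 ]] [[237.14344612 131.38085011]]
0.112 [[309.85528466 133.37649542]] [[237.04388158 129.99444628]]
turn [ 0.002 -0.002 -0.005]
turn [-3.000e-03 -3.000e-03  3.137e+00]
dworld mm [  1.5 -91.3 -21.3] tool now [-83.6 -36.9  21. ] after turn [-83.4 -37.2  21.3] q [ 0.2   0.04  1.74  0.    1.36 -0.23] t 12.88 F [-0.59  0.49 -0.58]
```

View pics/s16.png

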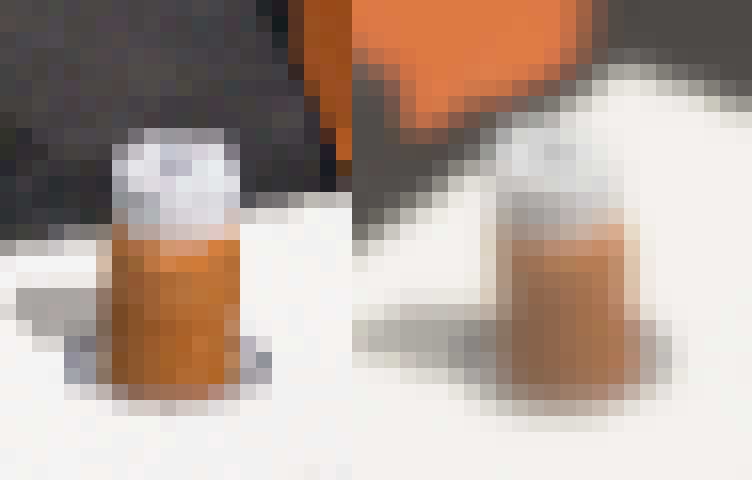

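Cap spots are at side (311,134.8) and scene (238,131.2), both matching 38 mm proud, so the vial is latched. Next is the key, with fingers shut.

```bash
python3 -m crank '[[0,0,0,-14,-6,0,1],[0,0,0,-24,-11,0,1],[0,0,0,-24,-11,0,1],[0,0,0,-18,-8,0,1],[0,0,0,-4,-1,0,1],[0,0,0,0,0,0,1],[0,0,0,0,0,0,1]]'
python3 - <<'E'
from h import *
o,p=look('wrist','w17')
plan([.570,.0995,.16],25)
print(proj(p,[[.570,.0995,.085]],o))
o,s=look('side');o,c=look('scene')
cv2.imwrite('pics/s17.png',np.hstack([cv2.resize(s['image'][145:180,292:330,::-1],None,fx=10,fy=10,interpolation=2),cv2.resize(c['image'][145:180,242:280,::-1],None,fx=10,fy=10,interpolation=2)]))
for h in (.08,.085,.09): print(h,proj(s,[[.570,.0995,h]]),proj(c,[[.570,.0995,h]]))
E
```

```text
t: 13.47
tool_pos: [0.5675, 0.0965, 0.3244]
tool_rot: [-1.683, -2.634, 0.011]
contact_force: [-0.9, -0.7, -0.5]
opening: -0.0002
turn [-0.015 -0.009 -0.002]
turn [-0.015  0.023  3.14 ]
dworld mm [ 2.6  2.7 -9.2] tool now [1.3 3.6 9.2] after turn [1.4 3.5 9.2] q [ 0.04  0.    1.8   0.    1.35 -0.4 ] t 13.52 F [-0.08 -0.56  0.31]
[[294.61610841 220.00832695]]
0.08 [[311.89318093 160.757936  ]] [[259.23754193 157.10078686]]
0.085 [[311.94362525 159.036285  ]] [[259.17596443 155.37521361]]
0.09 [[311.99435852 157.30485231]] [[259.11404509 153.63886898]]
```

View pics/w17.png

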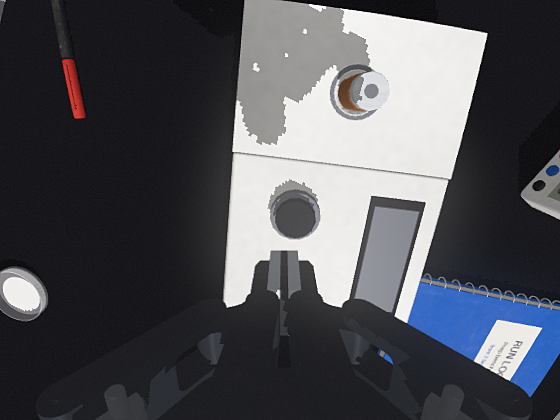

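View pics/s17.png

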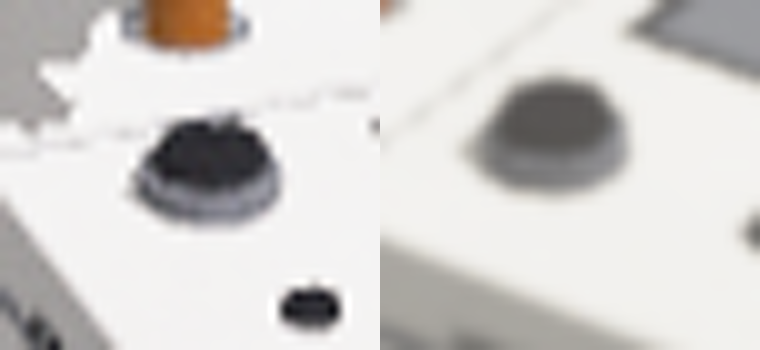

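Run:
```python
from h import *
from scipy.optimize import least_squares
o,p=look('wrist');s=eyes.get_image('side');c=eyes.get_image('scene')
cv2.imwrite('pics/w18.png',cv2.resize(p['image'][170:250,255:335,::-1],None,fx=7,fy=7,interpolation=2))
f=lambda X:np.r_[proj(p,[X],o)[0]-[296,215],2*(proj(s,[X])[0]-[312.8,159.6]),2*(proj(c,[X])[0]-[259.5,156.3])]
r=least_squares(f,[.57,.1,.085],x_scale=.01);print(r.x,r.fun)
for h in(.08,.085):print(onz(p,(296,215),h,o),onz(s,(312.8,159.6),h),onz(c,(259.5,156.3),h))
print(o['tool_pos'])
```

```text
[0.57125115 0.10227156 0.08070645] [ 0.81620539  0.71866889 -0.99924391  0.76759341 -1.05048319 -0.21517916]
[0.57060874 0.102292   0.08      ] [0.57282411 0.10554622 0.08      ] [0.57260097 0.10197809 0.08      ]
[0.5697152  0.10388052 0.085     ] [0.57194586 0.09640812 0.085     ] [0.56820707 0.09570485 0.085     ]
[0.5675933  0.09729956 0.32503284]
```

View pics/w18.png

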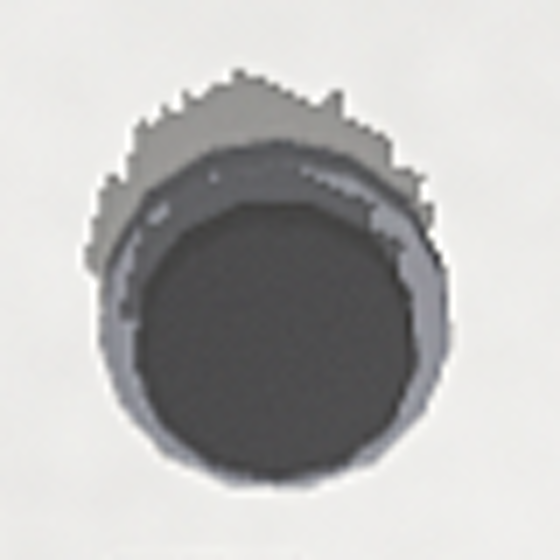

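```bash
python3 -m crank '[[-0.015,-0.009,-0.002,2,4,15,1],[0,0,0,0,0,15,1],[0,0,0,0,0,12,1],[0,0,0,0,0,0,1],[0,0,0,0,0,0,1]]'
python3 - <<'E'
from h import *
plan([.5705,.1005,.0766],25)
E
```

```text
t: 14.18
tool_pos: [0.5713, 0.1032, 0.2845]
tool_rot: [1.678, 2.648, 0.008]
contact_force: [0.2, 0.5, 0.3]
opening: -0.0001
turn [0.008 0.003 0.005]
turn [-0.004  0.012 -3.137]
dworld mm [ -0.8  -2.7 -52.9] tool now [-2.  -2.3 52.9] after turn [-2.1 -1.9 52.9] q [ 0.05  0.05  1.82  0.    1.26 -0.39] t 14.18 F [0.16 0.47 0.3 ]
```

```bash
python3 -m crank '[[0.008,0.003,0.005,-2,-2.2,6,1],[0,0,0,0,0,5,1],[0,0,0,0,0,0,1]]'
python3 - <<'E'
from h import *
plan([.5705,.1005,.0766],25)
o,p=look('wrist','w19')
o,s=look('side')
cv2.imwrite('pics/s19.png',cv2.resize(s['image'][120:190,270:350,::-1],None,fx=8,fy=8,interpolation=2))
E
```

```text
t: 14.43
tool_pos: [0.5705, 0.1005, 0.274]
tool_rot: [1.688, 2.649, 0.0]
contact_force: [-0.5, -0.3, 1.3]
opening: -0.0001
turn [ 0.  0. -0.]
turn [ 0.    -0.     3.141]
dworld mm [ -0.    0.  -42.4] tool now [ 0.  -0.  42.4] after turn [ 0.  -0.  42.4] q [ 0.05  0.06  1.83  0.    1.25 -0.39] t 14.43 F [-0.51 -0.27  1.33]
```

View pics/w19.png

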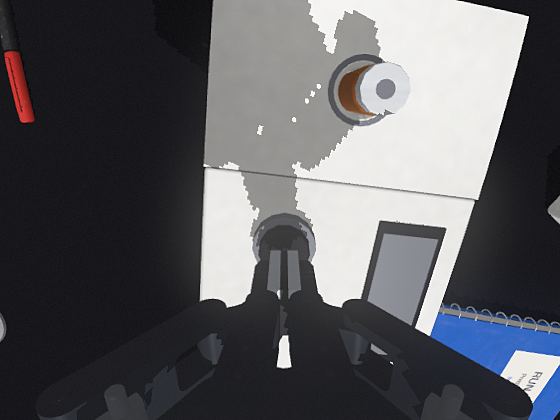

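View pics/s19.png

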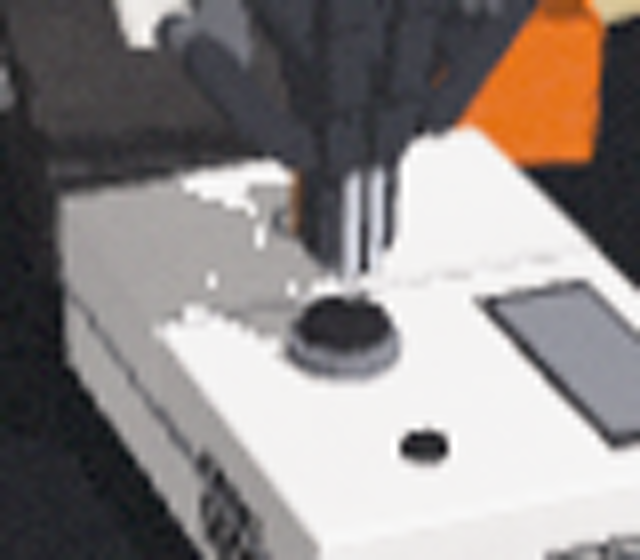

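Centred over the key, with the tips about 16–20 mm above its face. I'll descend by feel.

```bash
python3 -m crank '[[0,0,0,0,0,4,1],[0,0,0,0,0,3,1],[0,0,0,0,0,1.5,1]]'
python3 -m crank '[[0,0,0,0,0,1.5,1],[0,0,0,0,0,1.3,1]]';python3 -m crank '[[0,0,0,0,0,1.3,1]]';python3 -m crank '[[0,0,0,0,0,1.3,1]]'
```

```text
t: 14.78
tool_pos: [0.5714, 0.1004, 0.2673]
tool_rot: [1.687, 2.646, 0.004]
contact_force: [-1.4, 0.0, -0.3]
opening: -0.0005
t: 14.95
tool_pos: [0.5715, 0.1004, 0.2642]
tool_rot: [1.687, 2.646, 0.004]
contact_force: [-0.4, 0.6, 0.5]
opening: -0.0002
t: 15.03
tool_pos: [0.5715, 0.1004, 0.2628]
tool_rot: [1.687, 2.646, 0.004]
contact_force: [0.3, 0.1, 0.4]
opening: 0.0002
t: 15.12
tool_pos: [0.5715, 0.1004, 0.2613]
tool_rot: [1.687, 2.646, 0.004]
contact_force: [0.5, 0.3, -0.3]
opening: 0.0001
```

```bash
for i in 1 ; do python3 -m crank '[[0,0,0,0,0,1.2,1]]';python3 -m crank '[[0,0,0,0,0,1.2,1]]';python3 -m crank '[[0,0,0,0,0,1.2,1]]'; done
```

```text
t: 15.2
tool_pos: [0.5715, 0.1004, 0.26]
tool_rot: [1.687, 2.646, 0.004]
contact_force: [0.6, -0.2, 0.1]
opening: 0.0
t: 15.28
tool_pos: [0.5715, 0.1004, 0.2587]
tool_rot: [1.687, 2.646, 0.004]
contact_force: [-1.3, 0.1, 2.0]
opening: -0.0001
t: 15.37
tool_pos: [0.5716, 0.1004, 0.258]
tool_rot: [1.687, 2.646, 0.004]
contact_force: [-2.6, -0.7, 7.0]
opening: 0.0002
```

Contact at a tip height of about 85 mm, i.e. the face stands 15 mm above the panel. I'll press gently.

```bash
python3 -m crank '[[0,0,0,0,0,1.4,1]]';python3 -m crank '[[0,0,0,0,0,1.7,1]]'
```

```text
t: 15.45
tool_pos: [0.5718, 0.1005, 0.2576]
tool_rot: [1.687, 2.646, 0.004]
contact_force: [-3.3, -0.2, 5.5]
opening: -0.0002
t: 15.53
tool_pos: [0.572, 0.1005, 0.2565]
tool_rot: [1.686, 2.646, 0.004]
contact_force: [-0.1, 0.1, -1.0]
opening: 0.0
```

```bash
python3 -m crank '[[0,0,0,0,0,2,1]]'
```

```text
t: 15.62
tool_pos: [0.5721, 0.1005, 0.2547]
tool_rot: [1.686, 2.645, 0.005]
contact_force: [-0.2, 0.3, 1.2]
opening: -0.0002
```

```bash
python3 -m crank '[[0,0,0,0,0,1.2,1]]'; python3 -m crank '[[0,0,0,0,0,1.2,1]]'
```

```text
t: 15.7
tool_pos: [0.5722, 0.1005, 0.2539]
tool_rot: [1.686, 2.646, 0.005]
contact_force: [-3.6, -0.7, 8.0]
opening: -0.0
t: 15.78
tool_pos: [0.5724, 0.1006, 0.2535]
tool_rot: [1.686, 2.646, 0.004]
contact_force: [-5.6, -0.6, 9.2]
opening: -0.0
```

```bash
python3 -m crank '[[0,0,0,0,0,-3,1],[0,0,0,0,0,-12,1],[0,0,0,0,0,-20,1],[0,0,0,0,0,-30,1],[0,0,0,0,0,-30,1],[0,0,0,0,0,-20,1],[0,0,0,0,0,0,1]]'
python3 - <<'E'
from h import *
o,p=look('wrist','w20');o,s=look('side','sd20');o,c=look('scene','sc20')
cv2.imwrite('pics/s20.png',np.hstack([cv2.resize(s['image'][130:180,285:335,::-1],None,fx=8,fy=8,interpolation=2),cv2.resize(c['image'][130:180,230:280,::-1],None,fx=8,fy=8,interpolation=2)]))
old=cv2.imread('pics/side15.png');oc=cv2.imread('pics/scene15.png')
cv2.imwrite('pics/s20old.png',np.hstack([cv2.resize(old[130:180,285:335],None,fx=8,fy=8,interpolation=2),cv2.resize(oc[130:180,230:280],None,fx=8,fy=8,interpolation=2)]))
for q in('petri_dish','tape_roll'): print(q,[(np.round(d['centre'],3),round(d['confidence'],2)) for d in spotter.mark_of(q,c)])
print(ctrl.get_obs()['t'],ctrl.get_obs()['tool_pos'])
E
```

```text
t: 16.37
tool_pos: [0.571, 0.1005, 0.3723]
tool_rot: [1.688, 2.649, 0.0]
contact_force: [1.3, -0.2, 1.0]
opening: 0.0001
petri_dish [(array([ 0.339, -0.146,  0.001]), 0.82)]
tape_roll [(array([ 0.669, -0.338, -0.   ]), 0.89)]
16.6167 [0.56933883 0.10036177 0.36425482]
```

View pics/s20.png

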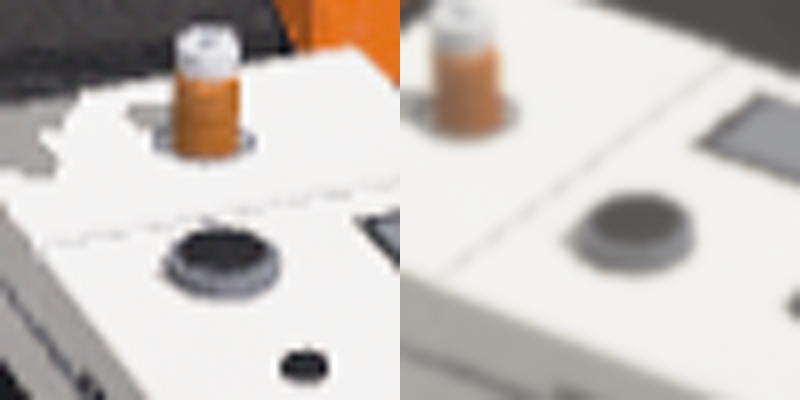

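View pics/s20old.png

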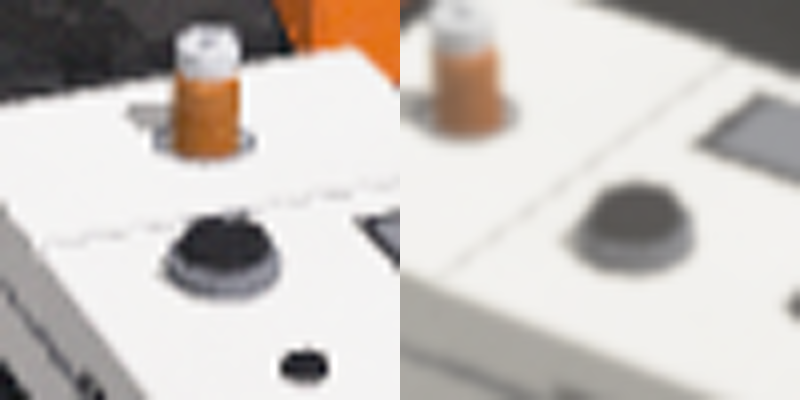

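View pics/w20.png

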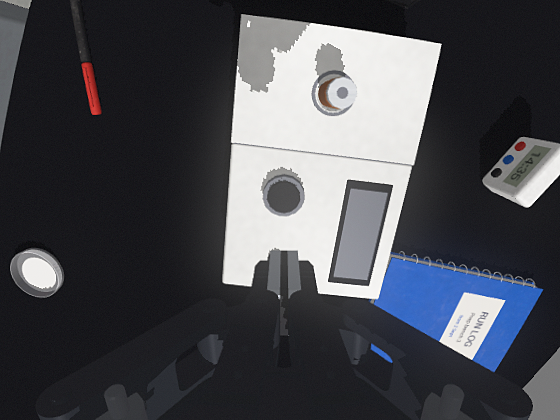

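The key face at side (312,160) / scene (259,157) now sits clearly lower in its collar and stays there with the robot clear. The vial is unchanged and upright, the dish and tape are where they were, and the small key was never touched. Handing in.

```bash
python3 -c "
from h import *
print(ctrl.finish_job())"
```

```text
the job is handed in; nothing more can be done
None
```

I loaded the amber vial into the reader and latched it, then pressed the larger key until it latched. I handed the job in after about 17 s of the 54 s allowed. No verdict was reported.

- **Vial:** it met the well's floor and pushed back with up to about 7 N. The force then fell to zero, and the floor came up again about 4 mm lower. After release, both fixed cameras showed the cap at the height expected for 38 mm proud, which means latched, and the vial standing upright.
- **Larger key:** its face was found by touch about 15 mm above the panel. It snapped at about 7 N, and I then felt it resting about 4 mm lower. Pictures before and after show it staying down with the robot clear.
- **Forces:** the highest push reading on the vial or reader was about 9 N (about 11 N including sideways force), against the 20 N limit. Readings were taken at the end of each move, so brief peaks in between were not seen.
- **Bystanders:** the network's positions for the dish and tape roll matched the first ones within about 3 mm, which is its accuracy. I never moved near the small key.

**Checks that disagreed:**
- The well and key positions differed by 2–5 mm between the cameras and the network. I settled this with close wrist-camera views and by feel.
- The gripper read about 21.7 mm open on the 23 mm glass, but the grip held.
- The vial sat about 2.5 mm off centre in the jaws and tilted about 1°. I allowed for this when inserting it, and there was a sideways force of up to 4 N while pushing it down.

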